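# Brush out the optics-rinse beakers and roll them into the dryer

### The arm

A 6-joint arm with a two-finger parallel gripper is mounted at the origin on the work surface. World frame = base frame: x ahead of the robot, y to its left, z up, the work surface at z = 0. Lengths are in m, angles in degrees, forces in N, time in s.
With the tool pointing down it reaches from about 0.4 to 0.825 m from the base axis. Payload 7 kg.
Tool frame: the origin (TCP) lies at the very end of the fingers, on their centre line; the grasp point (between the pads) lies 19 mm behind it (ctrl.grasp_offset is the distance from the TCP to the grasp point, in m); z points along the fingers, y is the line along which they close (so a half turn about z gives the same grasp; the last joint's range is limited). The gripper opens to 88 mm and grips with 3 to 60 N. Pads are 19 mm wide; open, the fingers measure 130 mm over their backs; the gripper's body (78 mm by 193 mm) begins 47 mm behind the grasp point.
Start: joints at [83.829, 20.546, 0.682, 0, -70.136, -16.507], TCP at [0.26, 0.623, 0.227] pointing down, gripper open.
Joint ranges: [-176.03, 176.03], [-82.01, 121.73], [-58.28, 71.71], [-173.87, 95.51], [-174.79, -0.11], [-173.66, 173.66]. Speed limits (degrees/s): [136.94, 136.94, 172.46, 180, 180, 180].

### API

Orientations are given as [roll, pitch, yaw] about the fixed x, y, z axes, in that order (R = Rz(yaw) Ry(pitch) Rx(roll)).
In Python, from plant import ctrl gives the robot as it stands. The module is installed in compiled form; this text tells all that it offers.
- The arm moves only by the tool jog_arm, never from a script. Its argument "plan" is a list that holds one entry, the list of rows, each a list of 7 numbers: the opening, from 0 (shut) to 1 (fully open), then the shift along the tool's x, y, z in m, then the turn, a rotation vector about the tool's x, y, z in degrees. A call has 1 to 20 rows; each row is the pose to reach, as a shift and turn from the pose commanded when the call began, along the tool's axes at that moment; what a row does not reach only later rows make up. A row lasts 1/8 s, in which the tool goes at most 62.5 mm and 10.7 degrees, less where a joint would pass 70% of its speed; a pose out of reach is approached as far as the arm can. A call with a gripper value outside its range is refused whole. The fingers move at their own pace and stop on an object; the grip force is fixed at half the most. Time passes only in rows, so rows that repeat a pose let the fingers close. It gives the time, the measured TCP pose, the force, the opening and the grip force at its end, in the units of the state.
- ctrl.get_obs(): the state, without advancing time (a new reading comes with each control period).
- ctrl.snapshot(name): name is "scene" or "top" or "wrist"; returns a dict with "image" (384x512x3 uint8, red, green, blue), "vertical_fov" (degrees; the focal length in pixels is half the picture's height over the tangent of half this angle, whatever the lens; pixels are square), "cx", "cy" (the principal point, pixels), "R" (3x3) and "t" (3): a world point X has camera coordinates R X + t; the wrist camera has in their place "T_tool_cam" (4x4, takes a point from camera to tool coordinates, whose origin is the TCP and whose axes are the flange's). Camera axes: x right, y down, z forward; pixel columns grow to the right and rows downward; lengths in m; the calibration is good to about 2 mm. A picture is of the moment at which its call begins: read the wrist's pose just before it. There is no depth.
- ctrl.close_job(): hands the job in; it is judged then, once.
The state is a dict: "clock": time; "joint_pos": joint angles; "qvel": joint speeds; "tau": joint torques, N m; "tool_pos": TCP position; "orientation": TCP orientation; "force": force on the tool from outside, world axes, zero at the start; "moment": the same for the moment, N m; "opening": finger opening in m; "gripper_force": force on a finger pad.
Only numpy, scipy, OpenCV 4.12 (cv2) and the standard library are available. Lean on these libraries where they do the work, as an engineer would, in place of code of your own. Each camera call takes 0.05 s, during which the arm holds its last target. There are 200 camera calls.

### The job

Take the long brush from its holder and scrub out every steel beaker standing on the optical table, tallest first and smallest last: in each, run the brush to the bottom, up inside until its tip is close to the mouth, and to the bottom again. Put the brush back upright in its holder and stand all the beakers upright in the grey tray on the rollers; only when all are in, push the tray along the rollers fully home against the end stop of the dryer bay. There are two or three beakers; do not disturb the two optical post mounts beside the work.

Things in the scene. Friction and masses are not known exactly. Their poses are not given: they have to be found in the camera images.
- brush: long round brush, upright, head down, in the holder; 210 mm long. From the tip up: pale bristle head 26 mm diameter, 70 mm long, with a flat end it can stand on; steel neck 8 mm diameter; black round handle 22 mm diameter, 140 to 210 mm above the tip. Origin: centre of the flat tip; z points from tip to handle. 0.09 kg
- holder: fixed white square cup, 50 mm outside, 40 mm inside, 100 mm tall, floor 5 mm thick, on a 75 mm square steel foot 4 mm thick; holds the brush. Origin: centre of its underside on the table
- beaker_a: open stainless-steel beaker, the tallest of the set: straight round cylinder 66 mm outer diameter, 90 mm tall, wall 4 mm, floor 6 mm thick; stands on the table with its mouth up. Origin: centre of its underside, z up along its axis. None if it is absent from this start. About 0.2 kg
- beaker_b: open stainless-steel beaker, the middle size of the set: straight round cylinder 60 mm outer diameter, 78 mm tall, wall 4 mm, floor 6 mm thick; stands on the table with its mouth up. Origin: centre of its underside, z up along its axis. None if it is absent from this start. About 0.2 kg
- beaker_c: open stainless-steel beaker, the smallest of the set: straight round cylinder 54 mm outer diameter, 66 mm tall, wall 4 mm, floor 6 mm thick; stands on the table with its mouth up. Origin: centre of its underside, z up along its axis. None if it is absent from this start. About 0.2 kg
- tray: grey open tray loose on the rollers: 104 mm (x) by 240 mm (y) outside, walls 5 mm thick, 30 mm high, floor 5 mm thick; takes three beakers in a row along y, 73 mm apart. A black bow-shaped push bar sticks out of its -y end: 72 mm wide, outer face 170 mm from the tray's centre, 8 to 30 mm above its underside. Origin: centre of the underside. 0.45 kg
- track: fixed track, long along its y: free passive rollers (tops 50 mm up, y -285 to 261 mm) between rails (112 mm apart inside, 128 outside, tops 60 mm up). Open at -y; the white dryer bay at +y: cheeks 90 mm high (y 40 to 280, 164 mm over both), end stop face at y = 275, 110 mm high, then the dryer (190 x 130 mm, 150 high). Origin: on the table under its centre; push the tray to +y
- bay (a point): where the tray's origin is when the tray is fully home against the end stop, at roller-top height (50 mm above the table, at y = 155 mm of the track); axes as the track's
- lens_mount: bystander: lens on a post with a flat steel foot 85 mm long, 139 mm tall overall; leave alone
- mirror_mount: bystander: the same kind of post mount, 139 mm tall; leave alone
Mind the look-alikes: they are no part of the job. What is shaped like the beaker_b but orange or red is not meant. What is shaped like the beaker_c but yellow is not meant.

How it is judged:
By the outcome, as a careful person would: the job done as asked, in the order asked, and still so for the second after the job is handed in, with the robot touching nothing.
Of beaker_a, beaker_b, beaker_c only 2 to 3 are there at a start; the rules pass over those that are not, and their reading is None.
At some moment in a run one of beaker_a, beaker_b, beaker_c may be knocked a few centimetres aside while the robot is not near it.
It also fails if it takes over 210 s, if anything falls off the work surface, if the arm or the gripper's body presses on something with over 40 N, if the wrist force passes 120 N, or if a joint passes its speed limit or range.

## Working session

There is one attempt and no reset: what is moved stays moved. The work goes in short steps, Python scripts to look and compute and a tool call to move; the robot and the scene stay as the last step left them, time stands still between calls to the robot, and variables do not carry over. Pictures are saved under pics/ and viewed, at most 14 in all, crops included, and the job is handed in when it is done.

Besides the shell and the picture viewer there is one more tool, called after "Call:" as a command line: name --argument value ..., lists and objects as JSON in quotes. jog_arm: Moves the arm, as the interface text tells. Its arguments: {"type":"object","properties":{"plan":{"type":"array","items":{"type":"array","items":{"type":"array","items":{"type":"number"}}}}},"required":["plan"]}

```bash
mkdir -p pics
python3 - <<'E'
from plant import ctrl
import cv2,numpy as np
o=ctrl.get_obs();print({k:np.round(v,3).tolist() for k,v in o.items()})
print(ctrl.grasp_offset)
for n in("scene","top","wrist"):
    s=ctrl.snapshot(n);cv2.imwrite(f"pics/{n}0.png",s["image"][:,:,::-1])
    print(n,{k:np.round(v,4).tolist() for k,v in s.items() if k!="image"})
E
```

```text
{'clock': 0.0, 'joint_pos': [83.83, 20.591, 0.633, -0.021, -70.137, -16.507], 'qvel': [-0.063, -0.121, 0.068, -0.03, 0.154, 0.022], 'tau': [-0.001, -58.274, 29.304, 6.997, 0.007, -0.0], 'tool_pos': [0.26, 0.622, 0.226], 'orientation': [179.904, -0.008, -22.684], 'force': [-0.561, -0.384, -0.255], 'moment': [0.005, 0.028, 0.006], 'gripper_force': 0.0, 'opening': 0.088}
0.0188
scene {'vertical_fov': 50.1509, 'cx': 260.9299, 'cy': 188.6372, 'R': [[-0.628, 0.7782, -0.0096], [0.6277, 0.4992, -0.5974], [-0.4601, -0.3811, -0.8019]], 't': [0.2917, -0.2729, 1.4124]}
top {'vertical_fov': 42.8552, 'cx': 256.8123, 'cy': 189.466, 'R': [[0.0177, -0.9998, -0.0035], [-0.9819, -0.0167, -0.1889], [0.1888, 0.0067, -0.982]], 't': [0.005, 0.4782, 1.5317]}
wrist {'vertical_fov': 59.4247, 'cx': 252.4983, 'cy': 188.41, 'T_tool_cam': [[-0.0006, -0.9597, -0.281, 0.0762], [1.0, -0.0005, -0.0005, 0.0004], [0.0003, -0.281, 0.9597, -0.1583], [0.0, 0.0, 0.0, 1.0]]}
```

View pics/scene0.png

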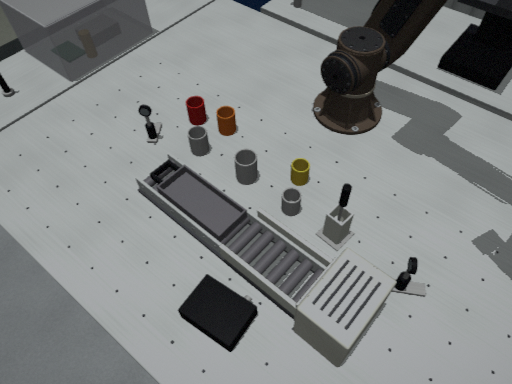

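View pics/top0.png

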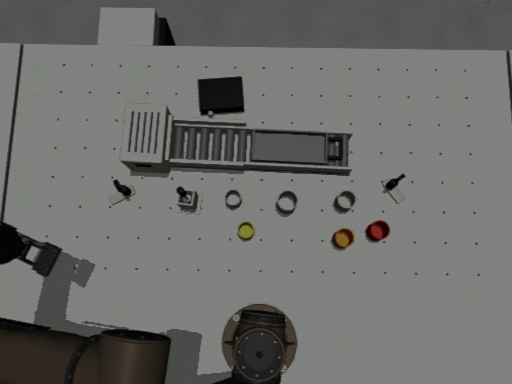

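Scene/top show the three steel beakers in the top view at (233,199), (286,202) and (345,200). The look-alikes are yellow (246,230), orange (343,238) and red (378,230). The holder and brush are at (187,198), the tray at (290,147) with its bar at (336,147), and the mounts at (122,190) and (395,185). The grey ones are the ones meant, so I'll confirm with a crop.

```bash
cat > h.py <<'E'
import numpy as np,cv2
from plant import ctrl
from scipy.spatial.transform import Rotation as Ro
def K(s):
    f=s["image"].shape[0]/2/np.tan(np.radians(s["vertical_fov"]/2));return f,s["cx"],s["cy"]
def pose(s):
    """camera R,t; for wrist from the current obs (read before)"""
    if "R" in s: return np.array(s["R"]),np.array(s["t"])
    T=s["Ttool"]@np.array(s["T_tool_cam"]);return T[:3,:3].T,-T[:3,:3].T@T[:3,3]
def snap(n):
    o=ctrl.get_obs();s=ctrl.snapshot(n)
    T=np.eye(4);T[:3,:3]=Ro.from_euler("xyz",o["orientation"],degrees=True).as_matrix();T[:3,3]=o["tool_pos"];s["Ttool"]=T
    return s
def unproj(s,u,v,z):
    f,cx,cy=K(s);R,t=pose(s);c=-R.T@t;d=R.T@np.array([(u-cx)/f,(v-cy)/f,1]);return c+d*(z-c[2])/d[2]
def proj(s,X):
    f,cx,cy=K(s);R,t=pose(s);p=np.atleast_2d(X)@R.T+t;return p[:,:2]/p[:,2:]*f+[cx,cy]
def save(s,name,box=None,k=1):
    im=s["image"][:,:,::-1]
    if box: im=im[box[1]:box[3],box[0]:box[2]]
    cv2.imwrite(f"pics/{name}.png",cv2.resize(im,None,fx=k,fy=k,interpolation=cv2.INTER_CUBIC))
E
python3 - <<'E'
from h import *
s=snap("top");save(s,"topc",(105,95,415,265),2.55)
for n,u,v,z in [("c",233,198,.066),("a",286,201,.09),("b",345,199,.078),("holder",187,196,.1),("lens?",122,190,.0),("mir?",395,185,0),("yel",246,230,.066),("or",343,238,.078),("red",378,230,.078)]:
    print(n,unproj(s,u,v,z).round(3))
for u,v in [(252,128),(330,132),(326,163),(250,162),(169,117),(167,165),(349,134),(348,170)]: print(u,v,unproj(s,u,v,.08 if u<300 and u!=252 and u!=250 else .07).round(3))
E
```

```text
c [0.445 0.088 0.066]
a [ 0.434 -0.079  0.09 ]
b [ 0.446 -0.265  0.078]
holder [0.443 0.229 0.1  ]
lens? [0.477 0.461 0.   ]
mir? [ 0.51  -0.445  0.   ]
yel [0.344 0.045 0.066]
or [ 0.323 -0.256  0.078]
red [ 0.35  -0.365  0.078]
252 128 [0.677 0.032 0.07 ]
330 132 [ 0.667 -0.221  0.07 ]
326 163 [ 0.564 -0.207  0.07 ]
250 162 [0.563 0.037 0.07 ]
169 117 [0.706 0.302 0.08 ]
167 165 [0.546 0.3   0.08 ]
349 134 [ 0.662 -0.282  0.07 ]
348 170 [ 0.542 -0.277  0.07 ]
```

View pics/topc.png

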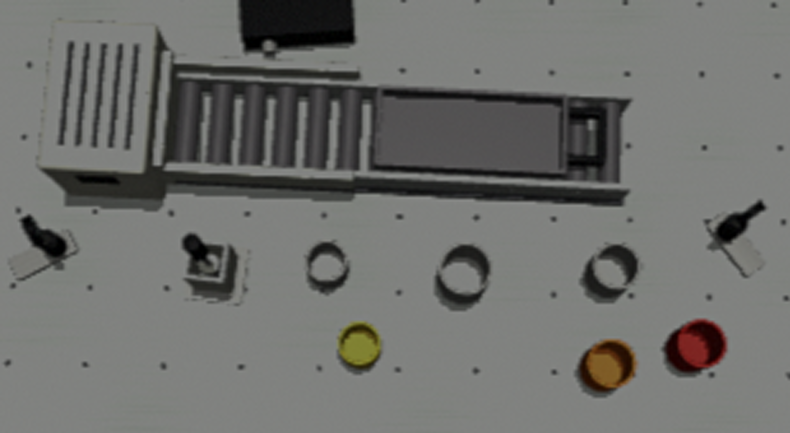

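The crop confirms it: the neutral steel-grey beakers are c (327,263), a (463,270) and b (612,270), and the coloured ones aren't meant. Next I'll move over the holder for a close look.

Call:
jog_arm --plan '[[[1, 0, 0, -0.125, 0, 0, 0], [1, 0, 0, -0.125, 0, 0, 0], [1, 0, 0, -0.125, 0, 0, 0], [1, 0.05, 0.05, -0.125, 0, 0, 10], [1, 0.1, 0.1, -0.125, 0, 0, 20], [1, 0.15, 0.15, -0.125, 0, 0, 30], [1, 0.2, 0.2, -0.125, 0, 0, 40], [1, 0.25, 0.25, -0.125, 0, 0, 50], [1, 0.3, 0.3, -0.125, 0, 0, 60], [1, 0.328, 0.318, -0.125, 0, 0, 67.3], [1, 0.328, 0.318, -0.125, 0, 0, 67.3], [1, 0.328, 0.318, -0.125, 0, 0, 67.3], [1, 0.328, 0.318, -0.125, 0, 0, 67.3], [1, 0.328, 0.318, -0.125, 0, 0, 67.3]]]'

```text
clock: 1.95
tool_pos: [0.4399, 0.2037, 0.3513]
orientation: [180.0, -0.0, -89.9]
force: [0.0, -0.0, -0.2]
opening: 0.0874
gripper_force: 0.0
```

Run:
```python
from h import *
s=snap("wrist");save(s,"w1",None,1.5);np.save("w1.npy",s,allow_pickle=True)
print(s["Ttool"].round(3))
```

```text
[[ 0.002 -1.    -0.     0.44 ]
 [-1.    -0.002 -0.     0.204]
 [ 0.     0.    -1.     0.351]
 [ 0.     0.     0.     1.   ]]
```

View pics/w1.png

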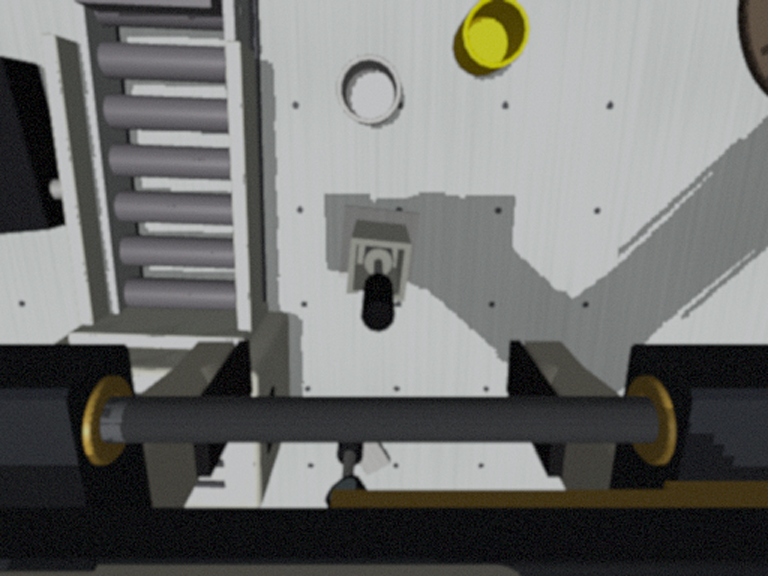

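The wrist view (×1.5) shows the holder rim as a quad (350,241),(411,243),(404,302),(348,297). The brush handle top is near (378,315), its neck enters near (378,262), and c's rim is at (371,90).

Run:
```python
from h import *
s=np.load("w1.npy",allow_pickle=True).item()
for n,u,v,z in [("r1",350,241,.104),("r2",411,243,.104),("r3",404,302,.104),("r4",348,297,.104),("htop",378,314,.217),("hbot",378,284,.147),("head top",378,262,.078),("c",371,89,.066),("yel",492,33,.066)]:
    print(n,unproj(s,u/1.5,v/1.5,z).round(4))
```

```text
r1 [0.4635 0.2107 0.104 ]
r2 [0.4136 0.2123 0.104 ]
r3 [0.4186 0.2632 0.104 ]
r4 [0.4659 0.2588 0.104 ]
htop [0.4405 0.2332 0.217 ]
hbot [0.4406 0.2346 0.147 ]
head top [0.4406 0.2348 0.078 ]
c [0.4465 0.0911 0.066 ]
yel [0.3495 0.049  0.066 ]
```

Call:
jog_arm --plan '[[[1, -0.0305, -0.0005, 0.05, 0, 0, 0], [1, -0.0305, -0.0005, 0.1, 0, 0, 0], [1, -0.0305, -0.0005, 0.14, 0, 0, 0], [1, -0.0305, -0.0005, 0.17, 0, 0, 0], [1, -0.0305, -0.0005, 0.191, 0, 0, 0], [1, -0.0305, -0.0005, 0.191, 0, 0, 0], [1, -0.0305, -0.0005, 0.191, 0, 0, 0], [0, -0.0305, -0.0005, 0.191, 0, 0, 0], [0, -0.0305, -0.0005, 0.191, 0, 0, 0], [0, -0.0305, -0.0005, 0.191, 0, 0, 0], [0, -0.0305, -0.0005, 0.191, 0, 0, 0], [0, -0.0305, -0.0005, 0.191, 0, 0, 0], [0, -0.0305, -0.0005, 0.191, 0, 0, 0]]]'

```text
clock: 3.62
tool_pos: [0.4408, 0.2334, 0.1605]
orientation: [180.0, -0.0, -90.0]
force: [-0.1, 0.4, 0.9]
opening: 0.0333
gripper_force: 0.0
```

Call:
jog_arm --plan '[[[0, 0, 0, 0, 0, 0, 0], [0, 0, 0, 0, 0, 0, 0], [0, 0, 0, 0, 0, 0, 0], [0, 0, 0, 0, 0, 0, 0], [0, 0, 0, 0, 0, 0, 0], [0, 0, 0, 0, 0, 0, 0]]]'

```text
clock: 4.38
tool_pos: [0.4408, 0.2334, 0.1605]
orientation: [180.0, -0.0, -90.0]
force: [0.3, 0.5, 0.6]
opening: 0.0215
gripper_force: 30.0
```

Call:
jog_arm --plan '[[[0, 0, 0, -0.02, 0, 0, 0], [0, 0, 0, -0.05, 0, 0, 0], [0, 0, 0, -0.09, 0, 0, 0], [0, 0, 0, -0.13, 0, 0, 0], [0, 0, 0, -0.15, 0, 0, 0], [0, 0, 0, -0.15, 0, 0, 0], [0, 0, 0, -0.15, 0, 0, 0]]]'

```text
clock: 5.25
tool_pos: [0.4402, 0.2331, 0.3093]
orientation: [179.9, -0.0, -90.0]
force: [0.1, -0.3, -0.4]
opening: 0.0215
gripper_force: 30.0
```

Run:
```python
from h import *
o=ctrl.get_obs();print(o["opening"],o["gripper_force"],o["tool_pos"])
s=snap("scene");np.save("s1.npy",s,allow_pickle=True)
t=snap("top");np.save("t1.npy",t,allow_pickle=True)
a=cv2.resize(s["image"][90:290,150:450],None,fx=2.4,fy=2.4,interpolation=2)
b=cv2.resize(t["image"][100:250,150:450],None,fx=2.4,fy=2.4,interpolation=2)[:600]
cv2.imwrite("pics/s1.png",a[:,:,::-1])
cv2.imwrite("pics/t1.png",b[:,:,::-1])
```

```text
0.02147517479561278 29.99985784292221 [0.44020292 0.23314178 0.30933309]
```

View pics/s1.png

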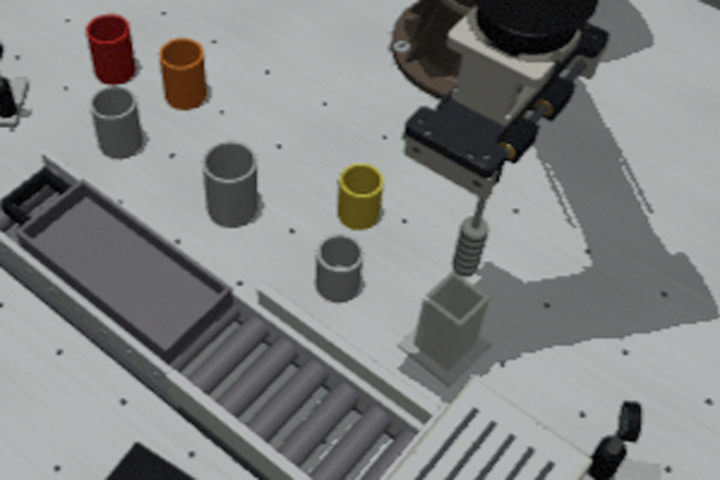

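The scene crop shows the brush held clear of the holder, with its tip at (466,270). Rim centres are a (230,163), b (115,104) and c (339,252).

Run:
```python
from h import *
s=np.load("s1.npy",allow_pickle=True).item()
n=lambda u,v:(u/2.4+150-.3,v/2.4+90-.3)
for k,u,v,z in [("a",230.5,163.5,.09),("b",115,104.5,.078),("c",339.5,252,.066)]: print(k,unproj(s,*n(u,v),z).round(4))
print("pred tip",[ (proj(s,[.4402,.2331,.3093-d])[0]-[149.7,89.7])*2.4 for d in(.149,.151,.155)])
# subpixel: fit ellipses on rim in top image
t=np.load("t1.npy",allow_pickle=True).item();g=cv2.cvtColor(t["image"],cv2.COLOR_RGB2GRAY)
def score(img,cam,x,y,r,h,off):
    a=np.linspace(0,2*np.pi,60,endpoint=False)
    def ring(rr,hh): 
        p=proj(cam,np.c_[x+rr*np.cos(a),y+rr*np.sin(a),np.full(60,hh)]).astype(np.float32)
        return cv2.remap(img,p[:,0][None],p[:,1][None],1)[0].astype(float)
    return ring(r-.002,h).mean()-ring(r-.008,h).mean()  # rim bright vs interior
for cam,nm in((t,"top"),(s,"scene")):
  gg=cv2.GaussianBlur(cv2.cvtColor(cam["image"],cv2.COLOR_RGB2GRAY),(0,0),.6)
  for k,x0,y0,r,h in[("a",.434,-.079,.033,.09),("b",.446,-.265,.03,.078),("c",.4465,.0911,.027,.066)]:
    b=max((score(gg,cam,x,y,r,h,0),x,y) for x in np.arange(x0-.015,x0+.015,.001) for y in np.arange(y0-.015,y0+.015,.001))
    print(nm,k,np.round(b,4))
```

```text
a [ 0.4399 -0.0742  0.09  ]
b [ 0.4477 -0.259   0.078 ]
c [0.4491 0.094  0.066 ]
pred tip [array([460.59556107, 261.28048382]), array([460.30211735, 262.42563217]), array([459.71806121, 264.70487978])]
top a [38.0333  0.441  -0.083 ]
top b [37.4167  0.449  -0.271 ]
top c [31.9     0.4525  0.0911]
scene a [57.8333  0.437  -0.079 ]
scene b [48.7167  0.445  -0.266 ]
scene c [62.0333  0.4475  0.0931]
```

View pics/t1.png

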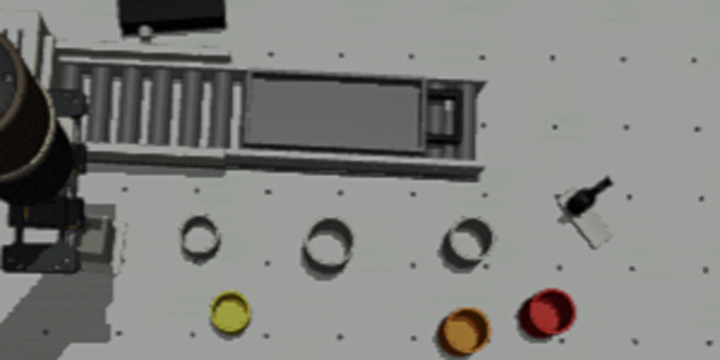

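Top view agrees and the tray is at (335,112). I'll fly beside a and measure it with the wrist camera.

Call:
jog_arm --plan '[[[0, 0.03, 0, 0, 0, 0, 0], [0, 0.07, 0, 0, 0, 0, 0], [0, 0.11, 0, 0, 0, 0, 0], [0, 0.15, 0, 0, 0, 0, 0], [0, 0.19, 0, 0, 0, 0, 0], [0, 0.22, 0, 0, 0, 0, 0], [0, 0.233, 0, 0, 0, 0, 0], [0, 0.233, 0, 0, 0, 0, 0], [0, 0.233, 0, 0, 0, 0, 0], [0, 0.233, 0, 0, 0, 0, 0]]]'

```text
clock: 6.6
tool_pos: [0.441, 0.0011, 0.3104]
orientation: [180.0, -0.0, -89.9]
force: [-1.4, 0.6, -1.0]
opening: 0.0217
gripper_force: 30.0
```

```bash
cat >> h.py <<'E'
def fit(cam,x0,y0,r,h,w=.02):
    g=cv2.GaussianBlur(cv2.cvtColor(cam["image"],cv2.COLOR_RGB2GRAY),(0,0),.8);a=np.linspace(0,2*np.pi,90,endpoint=False)
    def ring(x,y,rr):
        p=proj(cam,np.c_[x+rr*np.cos(a),y+rr*np.sin(a),np.full(90,h)]).astype(np.float32)
        return cv2.remap(g,p[:,0][None],p[:,1][None],1)[0].astype(float)
    return max((np.median(ring(x,y,r-.002)-.5*ring(x,y,r-.006)-.5*ring(x,y,r+.002)),x,y) for x in np.arange(x0-w,x0+w,.001) for y in np.arange(y0-w,y0+w,.001))
E
python3 - <<'E'
from h import *
s=snap("wrist");save(s,"w2",None,1.5);np.save("w2.npy",s,allow_pickle=True)
print(s["Ttool"][:3,3].round(4))
f=fit(s,.438,-.079,.033,.09);print(np.round(f,4),proj(s,[f[1],f[2],.09])*1.5)
print("expected tip px",proj(s,s["Ttool"][:3,3]-[0,0,.151])*1.5)
E
```

```text
[0.441  0.0011 0.3104]
[51.25   0.438 -0.081] [[383.11823682 126.32280697]]
expected tip px [[378.94206424 260.8838249 ]]
```

View pics/w2.png

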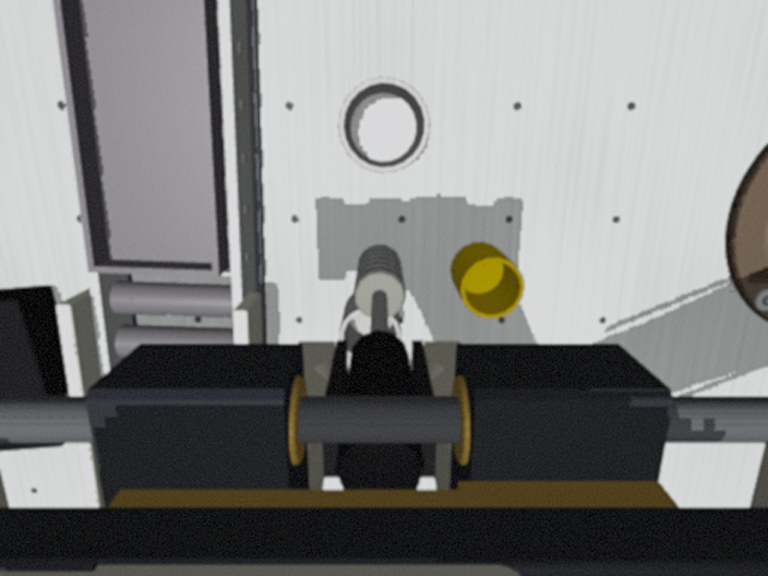

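Call:
jog_arm --plan '[[[0, 0.04, 0.003, 0, 0, 0, 0], [0, 0.07, 0.003, 0, 0, 0, 0], [0, 0.082, 0.003, 0, 0, 0, 0], [0, 0.082, 0.003, 0, 0, 0, 0], [0, 0.082, 0.003, 0, 0, 0, 0], [0, 0.082, 0.003, 0.04, 0, 0, 0], [0, 0.082, 0.003, 0.08, 0, 0, 0], [0, 0.082, 0.003, 0.11, 0, 0, 0], [0, 0.082, 0.003, 0.13, 0, 0, 0], [0, 0.082, 0.003, 0.14, 0, 0, 0], [0, 0.082, 0.003, 0.145, 0, 0, 0], [0, 0.082, 0.003, 0.145, 0, 0, 0], [0, 0.082, 0.003, 0.147, 0, 0, 0], [0, 0.082, 0.003, 0.147, 0, 0, 0]]]'

```text
clock: 8.4
tool_pos: [0.4381, -0.0816, 0.1639]
orientation: [-180.0, 0.0, -90.0]
force: [0.4, -0.6, -1.4]
opening: 0.0215
gripper_force: 30.0
```

Call:
jog_arm --plan '[[[0, 0, 0, 0.002, 0, 0, 0], [0, 0, 0, 0.002, 0, 0, 0]]]'

```text
clock: 8.65
tool_pos: [0.4379, -0.0816, 0.1616]
orientation: [-180.0, 0.0, -90.0]
force: [0.5, -0.5, -0.7]
opening: 0.0219
gripper_force: 30.0
```

Call:
jog_arm --plan '[[[0, 0, 0, 0.002, 0, 0, 0], [0, 0, 0, 0.002, 0, 0, 0]]]'

```text
clock: 8.9
tool_pos: [0.4388, -0.0819, 0.1614]
orientation: [-179.9, -0.0, -89.9]
force: [-3.3, 1.9, 16.0]
opening: 0.0217
gripper_force: 30.1
```

Call:
jog_arm --plan '[[[0, 0, 0, -0.03, 0, 0, 0], [0, 0, 0, -0.06, 0, 0, 0], [0, 0, 0, -0.078, 0, 0, 0], [0, 0, 0, -0.078, 0, 0, 0], [0, 0, 0, -0.078, 0, 0, 0]]]'

```text
clock: 9.52
tool_pos: [0.4374, -0.0816, 0.2367]
orientation: [179.9, 0.0, -90.0]
force: [0.8, -0.7, -0.6]
opening: 0.0215
gripper_force: 30.0
```

Call:
jog_arm --plan '[[[0, 0, 0, 0.03, 0, 0, 0], [0, 0, 0, 0.055, 0, 0, 0], [0, 0, 0, 0.07, 0, 0, 0], [0, 0, 0, 0.074, 0, 0, 0], [0, 0, 0, 0.077, 0, 0, 0], [0, 0, 0, 0.0775, 0, 0, 0], [0, 0, 0, 0.0775, 0, 0, 0]]]'

```text
clock: 10.4
tool_pos: [0.4378, -0.082, 0.1615]
orientation: [-180.0, -0.0, -89.9]
force: [-4.1, 0.6, 11.3]
opening: 0.0214
gripper_force: 30.1
```

Call:
jog_arm --plan '[[[0, 0, 0, -0.03, 0, 0, 0], [0, 0, 0, -0.07, 0, 0, 0], [0, 0, 0, -0.11, 0, 0, 0], [0, 0, 0, -0.14, 0, 0, 0], [0, 0, 0, -0.148, 0, 0, 0], [0, 0, 0, -0.148, 0, 0, 0], [0, 0.03, -0.005, -0.148, 0, 0, 0], [0, 0.07, -0.01, -0.148, 0, 0, 0], [0, 0.1, -0.01, -0.148, 0, 0, 0], [0, 0.11, -0.01, -0.148, 0, 0, 0], [0, 0.11, -0.01, -0.148, 0, 0, 0], [0, 0.11, -0.01, -0.148, 0, 0, 0]]]'

```text
clock: 11.9
tool_pos: [0.4478, -0.1909, 0.3077]
orientation: [180.0, 0.0, -90.0]
force: [-0.5, 0.4, -0.5]
opening: 0.0214
gripper_force: 30.0
```

```bash
cat >> h.py <<'E'
B=dict(a=(.033,.09),b=(.03,.078),c=(.027,.066))
def look(k,x,y,w=.05):
    s=snap("wrist");f=fit(s,x,y,*B[k],w);p=s["Ttool"][:3,3]
    print(k,np.round(f,4),"tcp",p.round(4),"tool shift",-(f[2]-p[1]).round(4),-(f[1]-p[0]).round(4));return s,f
E
python3 - <<'E'
from h import *
s,f=look("b",.447,-.267)
save(s,"w3")
t=snap("top")
for k,x,y in[("a",.441,-.083),("c",.4525,.0911),("b",.449,-.271)]: print(k,np.round(fit(t,x,y,*B[k],.04),4))
E
```

```text
b [50.25   0.446 -0.269] tcp [ 0.4478 -0.1909  0.3077] tool shift 0.0781 0.0018
a [ 2.75  0.44 -0.09]
c [10.      0.4525  0.0921]
b [ 9.5    0.422 -0.275]
```

Call:
jog_arm --plan '[[[0, 0.03, 0.002, 0, 0, 0, 0], [0, 0.06, 0.002, 0, 0, 0, 0], [0, 0.078, 0.002, 0, 0, 0, 0], [0, 0.078, 0.002, 0, 0, 0, 0], [0, 0.078, 0.002, 0, 0, 0, 0], [0, 0.078, 0.002, 0.04, 0, 0, 0], [0, 0.078, 0.002, 0.08, 0, 0, 0], [0, 0.078, 0.002, 0.11, 0, 0, 0], [0, 0.078, 0.002, 0.135, 0, 0, 0], [0, 0.078, 0.002, 0.143, 0, 0, 0], [0, 0.078, 0.002, 0.146, 0, 0, 0], [0, 0.078, 0.002, 0.1475, 0, 0, 0], [0, 0.078, 0.002, 0.1475, 0, 0, 0]]]'

```text
clock: 13.62
tool_pos: [0.4466, -0.2698, 0.1615]
orientation: [-179.9, -0.0, -90.0]
force: [-1.8, -1.1, 1.4]
opening: 0.0217
gripper_force: 30.0
```

Call:
jog_arm --plan '[[[0, 0, 0, 0.0015, 0, 0, 0], [0, 0, 0, 0.0015, 0, 0, 0]]]'

```text
clock: 13.88
tool_pos: [0.4471, -0.2703, 0.1615]
orientation: [-179.8, -0.1, -89.9]
force: [-2.6, 1.5, 12.4]
opening: 0.0216
gripper_force: 30.0
```

Call:
jog_arm --plan '[[[0, 0, 0, -0.03, 0, 0, 0], [0, 0, 0, -0.055, 0, 0, 0], [0, 0, 0, -0.066, 0, 0, 0], [0, 0, 0, -0.066, 0, 0, 0], [0, 0, 0, -0.066, 0, 0, 0]]]'

```text
clock: 14.5
tool_pos: [0.4454, -0.2693, 0.224]
orientation: [179.9, 0.0, -90.0]
force: [0.1, -0.2, -0.8]
opening: 0.0217
gripper_force: 30.0
```

Call:
jog_arm --plan '[[[0, 0, 0, 0.03, 0, 0, 0], [0, 0, 0, 0.05, 0, 0, 0], [0, 0, 0, 0.06, 0, 0, 0], [0, 0, 0, 0.064, 0, 0, 0], [0, 0, 0, 0.0655, 0, 0, 0], [0, 0, 0, 0.066, 0, 0, 0], [0, 0, 0, 0.066, 0, 0, 0]]]'

```text
clock: 15.38
tool_pos: [0.4461, -0.2703, 0.1614]
orientation: [-180.0, -0.1, -89.9]
force: [-3.7, 1.3, 15.7]
opening: 0.0222
gripper_force: 30.1
```

Call:
jog_arm --plan '[[[0, 0, 0, -0.03, 0, 0, 0], [0, 0, 0, -0.07, 0, 0, 0], [0, 0, 0, -0.11, 0, 0, 0], [0, 0, 0, -0.14, 0, 0, 0], [0, 0, 0, -0.148, 0, 0, 0], [0, -0.02, 0, -0.148, 0, 0, 0], [0, -0.06, 0, -0.148, 0, 0, 0], [0, -0.11, 0, -0.148, 0, 0, 0], [0, -0.16, 0, -0.148, 0, 0, 0], [0, -0.21, 0, -0.148, 0, 0, 0], [0, -0.26, 0, -0.148, 0, 0, 0], [0, -0.31, 0, -0.148, 0, 0, 0], [0, -0.36, 0, -0.148, 0, 0, 0], [0, -0.41, 0, -0.148, 0, 0, 0], [0, -0.43, 0, -0.148, 0, 0, 0], [0, -0.442, 0, -0.148, 0, 0, 0], [0, -0.442, 0, -0.148, 0, 0, 0], [0, -0.442, 0, -0.148, 0, 0, 0], [0, -0.442, 0, -0.148, 0, 0, 0]]]'

```text
clock: 17.75
tool_pos: [0.4459, 0.1715, 0.3072]
orientation: [-180.0, 0.0, -90.0]
force: [1.0, 0.6, -0.7]
opening: 0.0216
gripper_force: 30.0
```

Run:
```python
from h import *
s,f=look("c",.4475,.092)
save(s,"w4")
```

```text
c [42.25    0.4485  0.091 ] tcp [0.4459 0.1715 0.3072] tool shift 0.0805 -0.0026
```

Call:
jog_arm --plan '[[[0, 0.03, -0.0025, 0, 0, 0, 0], [0, 0.06, -0.0025, 0, 0, 0, 0], [0, 0.08, -0.0025, 0, 0, 0, 0], [0, 0.08, -0.0025, 0, 0, 0, 0], [0, 0.08, -0.0025, 0, 0, 0, 0], [0, 0.08, -0.0025, 0.04, 0, 0, 0], [0, 0.08, -0.0025, 0.08, 0, 0, 0], [0, 0.08, -0.0025, 0.11, 0, 0, 0], [0, 0.08, -0.0025, 0.135, 0, 0, 0], [0, 0.08, -0.0025, 0.143, 0, 0, 0], [0, 0.08, -0.0025, 0.146, 0, 0, 0], [0, 0.08, -0.0025, 0.148, 0, 0, 0], [0, 0.08, -0.0025, 0.148, 0, 0, 0]]]'

```text
clock: 19.42
tool_pos: [0.4492, 0.0929, 0.1614]
orientation: [-179.9, 0.0, -89.9]
force: [-4.4, 0.5, 12.1]
opening: 0.0212
gripper_force: 30.1
```

Call:
jog_arm --plan '[[[0, 0, 0, -0.03, 0, 0, 0], [0, 0, 0, -0.045, 0, 0, 0], [0, 0, 0, -0.054, 0, 0, 0], [0, 0, 0, -0.054, 0, 0, 0], [0, 0, 0, -0.054, 0, 0, 0]]]'

```text
clock: 20.05
tool_pos: [0.4479, 0.0923, 0.2123]
orientation: [179.9, -0.0, -90.0]
force: [0.3, -0.7, -1.0]
opening: 0.0218
gripper_force: 30.0
```

Call:
jog_arm --plan '[[[0, 0, 0, 0.03, 0, 0, 0], [0, 0, 0, 0.045, 0, 0, 0], [0, 0, 0, 0.051, 0, 0, 0], [0, 0, 0, 0.053, 0, 0, 0], [0, 0, 0, 0.054, 0, 0, 0], [0, 0, 0, 0.054, 0, 0, 0]]]'

```text
clock: 20.8
tool_pos: [0.4493, 0.0925, 0.1614]
orientation: [-179.9, -0.0, -89.9]
force: [-5.6, -0.7, 17.0]
opening: 0.0215
gripper_force: 30.1
```

Call:
jog_arm --plan '[[[0, 0, 0, -0.03, 0, 0, 0], [0, 0, 0, -0.07, 0, 0, 0], [0, 0, 0, -0.11, 0, 0, 0], [0, 0, 0, -0.14, 0, 0, 0], [0, 0, 0, -0.148, 0, 0, 0], [0, -0.02, 0.004, -0.148, 0, 0, 0], [0, -0.06, 0.008, -0.148, 0, 0, 0], [0, -0.1, 0.008, -0.148, 0, 0, 0], [0, -0.13, 0.008, -0.148, 0, 0, 0], [0, -0.1425, 0.008, -0.148, 0, 0, 0], [0, -0.1425, 0.008, -0.148, 0, 0, 0], [0, -0.1425, 0.008, -0.148, 0, 0, 0]]]'

```text
clock: 22.3
tool_pos: [0.4402, 0.2341, 0.3068]
orientation: [180.0, -0.0, -90.0]
force: [0.1, -0.1, -0.9]
opening: 0.0216
gripper_force: 30.0
```

Run:
```python
from h import *
s=snap("scene");save(s,"s2",(270,150,420,270),4)
print((proj(s,np.array([[.4404,.236,.1],[.4404,.236,.0]]))-[270,150])*4)
```

```text
[[276.09597945 251.81907553]
 [255.13019417 332.41176755]]
```

View pics/s2.png

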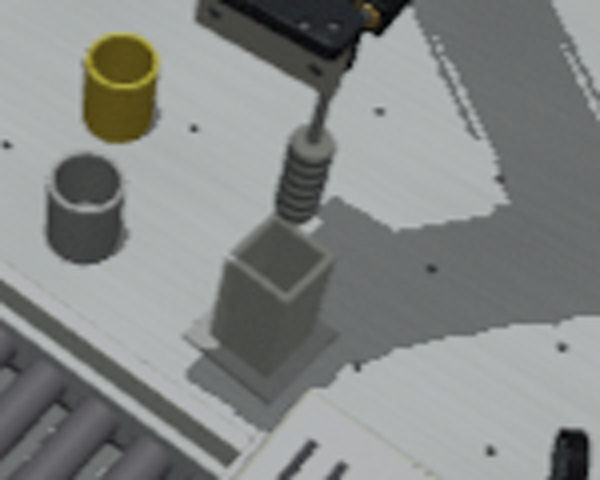

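The brush hangs straight above the holder opening (rim centre at (277,257), matching the estimate). I'll insert and release it.

Call:
jog_arm --plan '[[[0, 0, 0, 0.03, 0, 0, 0], [0, 0, 0, 0.06, 0, 0, 0], [0, 0, 0, 0.09, 0, 0, 0], [0, 0, 0, 0.12, 0, 0, 0], [0, 0, 0, 0.138, 0, 0, 0], [0, 0, 0, 0.144, 0, 0, 0], [0, 0, 0, 0.146, 0, 0, 0], [0, 0, 0, 0.146, 0, 0, 0]]]'

```text
clock: 23.35
tool_pos: [0.4407, 0.235, 0.1618]
orientation: [-179.9, 0.0, -90.0]
force: [0.7, -0.9, -0.7]
opening: 0.0214
gripper_force: 30.0
```

Call:
jog_arm --plan '[[[0.2, 0, 0, 0, 0, 0, 0], [0.4, 0, 0, 0, 0, 0, 0], [0.6, 0, 0, 0, 0, 0, 0], [1, 0, 0, 0, 0, 0, 0], [1, 0, 0, 0, 0, 0, 0], [1, 0, 0, 0, 0, 0, 0], [1, 0, 0, 0, 0, 0, 0]]]'

```text
clock: 24.22
tool_pos: [0.4403, 0.2349, 0.1611]
orientation: [-180.0, -0.0, -90.0]
force: [-0.5, 0.8, 0.2]
opening: 0.0759
gripper_force: 0.0
```

Call:
jog_arm --plan '[[[1, 0, 0, -0.04, 0, 0, 0], [1, 0, 0, -0.09, 0, 0, 0], [1, 0, 0, -0.14, 0, 0, 0], [1, 0, 0, -0.19, 0, 0, 0], [1, 0.04, -0.02, -0.19, 0, 0, 0], [1, 0.09, -0.04, -0.19, 0, 0, 0], [1, 0.14, -0.07, -0.19, 0, 0, 0], [1, 0.19, -0.1, -0.19, 0, 0, 0], [1, 0.225, -0.11, -0.19, 0, 0, 0], [1, 0.235, -0.11, -0.19, 0, 0, 0], [1, 0.235, -0.11, -0.19, 0, 0, 0], [1, 0.235, -0.11, -0.19, 0, 0, 0]]]'

```text
clock: 25.72
tool_pos: [0.5501, 0.0008, 0.3512]
orientation: [-180.0, 0.0, -89.9]
force: [0.5, -0.1, 0.7]
opening: 0.0876
gripper_force: 0.0
```

Run:
```python
from h import *
s,f=look("a",.438,-.082)
save(s,"w5",(0,0,512,250),1.56)
np.save("w5.npy",s,allow_pickle=True)
```

```text
a [42.75   0.438 -0.081] tcp [0.5501 0.0008 0.3512] tool shift 0.0818 0.1121
```

View pics/w5.png

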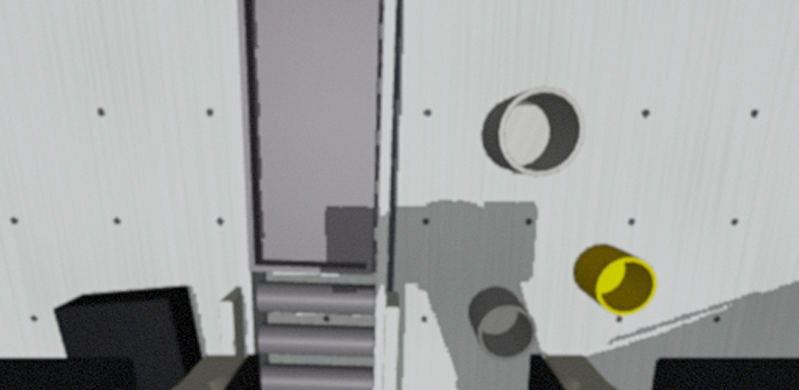

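The crop shows the tray's +y end wall at v 262–272, its inner floor edges at u≈258 (left) and 374 (right), and beaker a's rim at (540,130).

Run:
```python
from h import *
s=np.load("w5.npy",allow_pickle=True).item()
for u,v,z in[(258,265,.055),(374,268,.055),(258,100,.055),(374,100,.055),(250,200,.08),(379,200,.08),(315,270,.08),(315,264,.08),(240,100,.06),(402,100,.06)]: print(u,v,unproj(s,u/1.56,v/1.56,z).round(4))
g=s["image"].mean(2)
for v in(64,100,150): print(v,g[v,150:265].astype(int).tolist())
print(g[155:190,200].astype(int).tolist())
t=np.load("t1.npy",allow_pickle=True).item()
for u,v in[(247,71),(246,149),(424,77),(423,152),(462,90),(462,140),(484,82),(482,176)]: print("top",u,v,unproj(t,u/2.4+149.7,v/2.4+99.7,.08 if u<480 else .06).round(4))
```

```text
258 265 [0.6711 0.031  0.055 ]
374 268 [0.5681 0.0337 0.055 ]
258 100 [ 0.6611 -0.1068  0.055 ]
374 100 [ 0.5667 -0.1068  0.055 ]
250 200 [ 0.667  -0.0288  0.08  ]
379 200 [ 0.5625 -0.0289  0.08  ]
315 270 [0.6168 0.0295 0.08  ]
315 264 [0.6166 0.0243 0.08  ]
240 100 [ 0.6744 -0.1064  0.06  ]
402 100 [ 0.5439 -0.1065  0.06  ]
64 [203, 202, 204, 199, 183, 162, 153, 146, 127, 80, 39, 38, 38, 53, 73, 114, 142, 152, 155, 155, 154, 152, 155, 155, 154, 155, 152, 155, 156, 156, 154, 157, 158, 155, 158, 155, 156, 158, 157, 156, 157, 155, 157, 159, 158, 157, 157, 159, 158, 160, 155, 160, 160, 156, 161, 157, 159, 158, 158, 159, 158, 159, 158, 160, 160, 160, 159, 160, 160, 159, 160, 160, 161, 159, 160, 161, 159, 160, 160, 160, 161, 159, 161, 159, 159, 160, 159, 158, 162, 160, 148, 104, 65, 79, 151, 193, 204, 204, 204, 204, 195, 161, 98, 63, 82, 96, 117, 160, 196, 203, 202, 200, 203, 204, 201]
100 [201, 202, 202, 205, 204, 197, 175, 155, 152, 142, 103, 53, 38, 37, 45, 71, 102, 137, 149, 154, 154, 155, 155, 154, 152, 152, 153, 154, 154, 154, 154, 155, 155, 153, 155, 155, 156, 157, 155, 152, 155, 
[... 662 characters left out ...]
80, 87, 82, 79, 82, 83, 81, 84, 82, 81, 85, 80, 83, 83, 83, 83, 80, 84, 84, 86, 79, 83, 83, 82, 80, 85, 81, 85, 77, 87, 119, 131, 138, 143, 142, 145, 145, 139, 126, 83, 53, 51, 66, 98, 125, 130, 131, 131, 133, 131, 132, 129, 132, 133, 129]
[149, 147, 149, 147, 148, 147, 147, 146, 147, 148, 148, 136, 98, 52, 40, 60, 102, 137, 148, 163, 169, 153, 131, 131, 135, 119, 87, 69, 77, 93, 98, 105, 109, 117, 126]
top 247 71 [0.6691 0.0301 0.08  ]
top 246 149 [0.5611 0.0294 0.08  ]
top 424 77 [ 0.6646 -0.2078  0.08  ]
top 423 152 [ 0.5609 -0.2055  0.08  ]
top 462 90 [ 0.6473 -0.2585  0.08  ]
top 462 140 [ 0.5782 -0.2575  0.08  ]
top 484 82 [ 0.6653 -0.292   0.06  ]
top 482 176 [ 0.5342 -0.2869  0.06  ]
```

Call:
jog_arm --plan '[[[1, 0.03, 0.04, 0, 0, 0, 0], [1, 0.06, 0.08, 0, 0, 0, 0], [1, 0.082, 0.112, 0, 0, 0, 0], [1, 0.082, 0.112, 0, 0, 0, 0], [1, 0.082, 0.112, 0.05, 0, 0, 0], [1, 0.082, 0.112, 0.1, 0, 0, 0], [1, 0.082, 0.112, 0.15, 0, 0, 0], [1, 0.082, 0.112, 0.2, 0, 0, 0], [1, 0.082, 0.112, 0.25, 0, 0, 0], [1, 0.082, 0.112, 0.285, 0, 0, 0], [1, 0.082, 0.112, 0.303, 0, 0, 0], [1, 0.082, 0.112, 0.306, 0, 0, 0], [1, 0.082, 0.112, 0.306, 0, 0, 0], [0.3, 0.082, 0.112, 0.306, 0, 0, 0], [0, 0.082, 0.112, 0.306, 0, 0, 0], [0, 0.082, 0.112, 0.306, 0, 0, 0], [0, 0.082, 0.112, 0.306, 0, 0, 0], [0, 0.082, 0.112, 0.306, 0, 0, 0], [0, 0.082, 0.112, 0.306, 0, 0, 0]]]'

```text
clock: 28.15
tool_pos: [0.4385, -0.0821, 0.0456]
orientation: [-180.0, 0.0, -90.0]
force: [-2.2, 2.0, 6.3]
opening: 0.0655
gripper_force: 30.0
```

Call:
jog_arm --plan '[[[0, 0, 0, -0.03, 0, 0, 0], [0, 0, 0, -0.07, 0, 0, 0], [0, 0, 0, -0.11, 0, 0, 0], [0, 0, 0, -0.12, 0, 0, 0], [0, -0.02, -0.04, -0.12, 0, 0, 0], [0, -0.04, -0.08, -0.12, 0, 0, 0], [0, -0.06, -0.12, -0.12, 0, 0, 0], [0, -0.0665, -0.16, -0.12, 0, 0, 0], [0, -0.0665, -0.176, -0.12, 0, 0, 0], [0, -0.0665, -0.176, -0.12, 0, 0, 0], [0, -0.0665, -0.176, -0.12, 0, 0, 0], [0, -0.0665, -0.176, -0.09, 0, 0, 0], [0, -0.0665, -0.176, -0.07, 0, 0, 0], [0, -0.0665, -0.176, -0.06, 0, 0, 0], [0, -0.0665, -0.176, -0.057, 0, 0, 0], [0, -0.0665, -0.176, -0.057, 0, 0, 0]]]'

```text
clock: 30.15
tool_pos: [0.6146, -0.0155, 0.1028]
orientation: [-179.9, 0.0, -90.0]
force: [0.1, -0.7, -2.8]
opening: 0.0648
gripper_force: 30.0
```

Run:
```python
from h import *
s=snap("scene");save(s,"s3",(130,90,330,240),3)
print(ctrl.get_obs()["force"])
```

```text
[-0.3168791   0.19685458 -2.39621689]
```

View pics/s3.png

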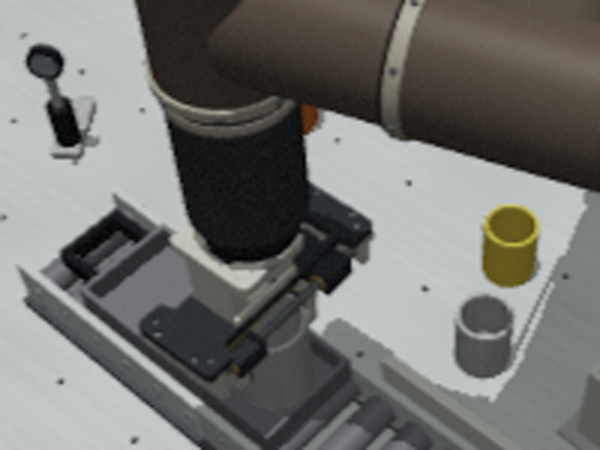

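Beaker a is inside the tray's +y end at (290,360), just above the floor. I'll lower it, release it, and go and look at b.

Call:
jog_arm --plan '[[[0, 0, 0, 0.001, 0, 0, 0], [0, 0, 0, 0.0015, 0, 0, 0], [0, 0, 0, 0.0015, 0, 0, 0], [0.8, 0, 0, 0.0015, 0, 0, 0], [0.9, 0, 0, 0.0015, 0, 0, 0], [1, 0, 0, 0.0015, 0, 0, 0], [1, 0, 0, 0.0015, 0, 0, 0], [1, 0, 0, -0.03, 0, 0, 0], [1, 0, 0, -0.08, 0, 0, 0], [1, 0, 0, -0.14, 0, 0, 0], [1, 0, 0, -0.2, 0, 0, 0], [1, 0.04, 0.04, -0.22, 0, 0, 0], [1, 0.08, 0.08, -0.22, 0, 0, 0], [1, 0.12, 0.12, -0.22, 0, 0, 0], [1, 0.16, 0.16, -0.22, 0, 0, 0], [1, 0.175, 0.167, -0.22, 0, 0, 0], [1, 0.175, 0.167, -0.22, 0, 0, 0], [1, 0.175, 0.167, -0.22, 0, 0, 0]]]'

```text
clock: 32.45
tool_pos: [0.4481, -0.1902, 0.3219]
orientation: [180.0, 0.0, -90.0]
force: [-0.4, 0.3, 0.2]
opening: 0.0878
gripper_force: 0.0
```

Run:
```python
from h import *
s,f=look("b",.446,-.269); print(ctrl.get_obs()["opening"])
```

```text
b [44.75   0.446 -0.269] tcp [ 0.4481 -0.1902  0.3219] tool shift 0.0788 0.0021
0.08726791149181588
```

Call:
jog_arm --plan '[[[1, 0.04, 0.002, 0, 0, 0, 0], [1, 0.079, 0.002, 0, 0, 0, 0], [1, 0.079, 0.002, 0, 0, 0, 0], [1, 0.079, 0.002, 0.04, 0, 0, 0], [1, 0.079, 0.002, 0.09, 0, 0, 0], [1, 0.079, 0.002, 0.14, 0, 0, 0], [1, 0.079, 0.002, 0.19, 0, 0, 0], [1, 0.079, 0.002, 0.24, 0, 0, 0], [1, 0.079, 0.002, 0.265, 0, 0, 0], [1, 0.079, 0.002, 0.278, 0, 0, 0], [1, 0.079, 0.002, 0.28, 0, 0, 0], [1, 0.079, 0.002, 0.28, 0, 0, 0], [0.3, 0.079, 0.002, 0.28, 0, 0, 0], [0, 0.079, 0.002, 0.28, 0, 0, 0], [0, 0.079, 0.002, 0.28, 0, 0, 0], [0, 0.079, 0.002, 0.28, 0, 0, 0], [0, 0.079, 0.002, 0.28, 0, 0, 0], [0, 0.079, 0.002, 0.28, 0, 0, 0], [0, 0.079, 0.002, 0.28, 0, 0, 0]]]'

```text
clock: 34.88
tool_pos: [0.4457, -0.2697, 0.0424]
orientation: [-180.0, -0.0, -90.0]
force: [-0.8, -0.0, 5.3]
opening: 0.06
gripper_force: 30.0
```

Call:
jog_arm --plan '[[[0, 0, 0, -0.03, 0, 0, 0], [0, 0, 0, -0.07, 0, 0, 0], [0, 0, 0, -0.11, 0, 0, 0], [0, 0, 0, -0.14, 0, 0, 0], [0, -0.04, -0.04, -0.14, 0, 0, 0], [0, -0.08, -0.08, -0.14, 0, 0, 0], [0, -0.12, -0.12, -0.14, 0, 0, 0], [0, -0.16, -0.16, -0.14, 0, 0, 0], [0, -0.181, -0.168, -0.14, 0, 0, 0], [0, -0.181, -0.168, -0.14, 0, 0, 0], [0, -0.181, -0.168, -0.14, 0, 0, 0], [0, -0.181, -0.168, -0.1, 0, 0, 0], [0, -0.181, -0.168, -0.075, 0, 0, 0], [0, -0.181, -0.168, -0.062, 0, 0, 0], [0, -0.181, -0.168, -0.057, 0, 0, 0], [0, -0.181, -0.168, -0.055, 0, 0, 0], [0, -0.181, -0.168, -0.055, 0, 0, 0]]]'

```text
clock: 37.0
tool_pos: [0.6138, -0.0886, 0.0979]
orientation: [-179.9, 0.0, -90.0]
force: [-0.3, -0.2, -2.0]
opening: 0.0599
gripper_force: 30.0
```

Call:
jog_arm --plan '[[[0, 0, 0, 0.001, 0, 0, 0], [0, 0, 0, 0.001, 0, 0, 0], [0.8, 0, 0, 0.001, 0, 0, 0], [0.9, 0, 0, 0.001, 0, 0, 0], [1, 0, 0, 0.001, 0, 0, 0], [1, 0, 0, 0.001, 0, 0, 0], [1, 0, 0, -0.03, 0, 0, 0], [1, 0, 0, -0.08, 0, 0, 0], [1, 0, 0, -0.14, 0, 0, 0], [1, 0, 0, -0.2, 0, 0, 0], [1, -0.04, 0.02, -0.222, 0, 0, 0], [1, -0.08, 0.05, -0.222, 0, 0, 0], [1, -0.12, 0.08, -0.222, 0, 0, 0], [1, -0.16, 0.11, -0.222, 0, 0, 0], [1, -0.2, 0.14, -0.222, 0, 0, 0], [1, -0.24, 0.168, -0.222, 0, 0, 0], [1, -0.26, 0.168, -0.222, 0, 0, 0], [1, -0.26, 0.168, -0.222, 0, 0, 0], [1, -0.26, 0.168, -0.222, 0, 0, 0]]]'

```text
clock: 39.38
tool_pos: [0.4456, 0.171, 0.3188]
orientation: [180.0, -0.0, -90.0]
force: [0.6, -0.5, 0.3]
opening: 0.0878
gripper_force: 0.0
```

Run:
```python
from h import *
s,f=look("c",.4475,.092)
```

```text
c [38.5     0.4485  0.091 ] tcp [0.4456 0.171  0.3188] tool shift 0.08 -0.0029
```

Call:
jog_arm --plan '[[[1, 0.04, -0.003, 0, 0, 0, 0], [1, 0.08, -0.003, 0, 0, 0, 0], [1, 0.08, -0.003, 0, 0, 0, 0], [1, 0.08, -0.003, 0.04, 0, 0, 0], [1, 0.08, -0.003, 0.09, 0, 0, 0], [1, 0.08, -0.003, 0.14, 0, 0, 0], [1, 0.08, -0.003, 0.19, 0, 0, 0], [1, 0.08, -0.003, 0.24, 0, 0, 0], [1, 0.08, -0.003, 0.265, 0, 0, 0], [1, 0.08, -0.003, 0.277, 0, 0, 0], [1, 0.08, -0.003, 0.279, 0, 0, 0], [1, 0.08, -0.003, 0.279, 0, 0, 0], [0.3, 0.08, -0.003, 0.279, 0, 0, 0], [0, 0.08, -0.003, 0.279, 0, 0, 0], [0, 0.08, -0.003, 0.279, 0, 0, 0], [0, 0.08, -0.003, 0.279, 0, 0, 0], [0, 0.08, -0.003, 0.279, 0, 0, 0], [0, 0.08, -0.003, 0.279, 0, 0, 0], [0, 0.08, -0.003, 0.279, 0, 0, 0], [0, 0.08, -0.003, 0.279, 0, 0, 0]]]'

```text
clock: 41.92
tool_pos: [0.4485, 0.0915, 0.0402]
orientation: [-180.0, 0.0, -90.0]
force: [-0.9, 0.4, 6.0]
opening: 0.0542
gripper_force: 30.0
```

Call:
jog_arm --plan '[[[0, 0, 0, -0.04, 0, 0, 0], [0, 0, 0, -0.09, 0, 0, 0], [0, 0, 0, -0.14, 0, 0, 0], [0, 0, 0, -0.16, 0, 0, 0], [0, 0.04, 0, -0.16, 0, 0, 0], [0, 0.09, 0, -0.16, 0, 0, 0], [0, 0.14, 0, -0.16, 0, 0, 0], [0, 0.19, -0.04, -0.16, 0, 0, 0], [0, 0.23, -0.09, -0.16, 0, 0, 0], [0, 0.253, -0.14, -0.16, 0, 0, 0], [0, 0.253, -0.165, -0.16, 0, 0, 0], [0, 0.253, -0.165, -0.16, 0, 0, 0], [0, 0.253, -0.165, -0.16, 0, 0, 0], [0, 0.253, -0.165, -0.12, 0, 0, 0], [0, 0.253, -0.165, -0.085, 0, 0, 0], [0, 0.253, -0.165, -0.065, 0, 0, 0], [0, 0.253, -0.165, -0.057, 0, 0, 0], [0, 0.253, -0.165, -0.055, 0, 0, 0], [0, 0.253, -0.165, -0.055, 0, 0, 0]]]'

```text
clock: 44.3
tool_pos: [0.6139, -0.1615, 0.0961]
orientation: [-179.9, -0.0, -90.0]
force: [0.9, 0.4, -1.8]
opening: 0.0537
gripper_force: 30.0
```

Call:
jog_arm --plan '[[[0, 0, 0, 0.001, 0, 0, 0], [0, 0, 0, 0.001, 0, 0, 0], [0.8, 0, 0, 0.001, 0, 0, 0], [0.9, 0, 0, 0.001, 0, 0, 0], [1, 0, 0, 0.001, 0, 0, 0], [1, 0, 0, 0.001, 0, 0, 0], [1, 0, 0, -0.03, 0, 0, 0], [1, 0, 0, -0.08, 0, 0, 0], [1, 0, 0, -0.14, 0, 0, 0], [0, 0, 0, -0.2, 0, 0, 0], [0, -0.04, 0, -0.222, 0, 0, 0], [0, -0.07, 0, -0.222, 0, 0, 0], [0, -0.07, 0, -0.222, 0, 0, 0], [0, -0.07, 0, -0.222, 0, 0, 0]]]'

```text
clock: 46.05
tool_pos: [0.6133, -0.0916, 0.3169]
orientation: [180.0, -0.0, -89.9]
force: [-0.4, -0.5, 0.7]
opening: 0.043
gripper_force: 0.0
```

Run:
```python
from h import *
s=snap("wrist");save(s,"w6",(0,0,512,250),1.56);np.save("w6.npy",s,allow_pickle=True);print(s["Ttool"][:3,3])
```

```text
[ 0.61331243 -0.09159821  0.31686282]
```

View pics/w6.png

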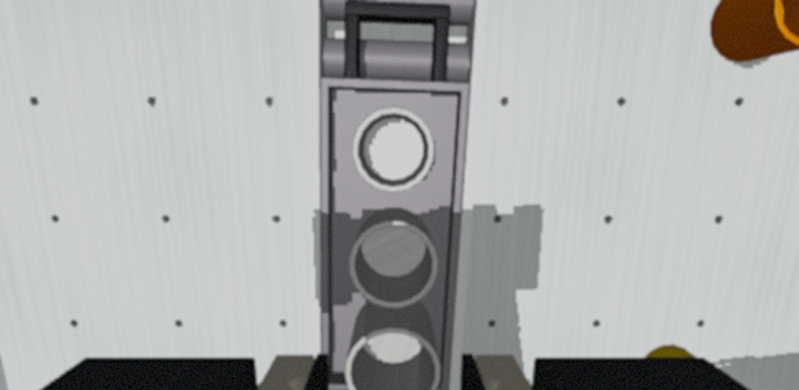

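All three stand upright in the tray, with c at (394,150), b at (393,262) and a at (393,372). The bar's outer edge is near v≈5 and spans u 346–450.

Run:
```python
from h import *
s=np.load("w6.npy",allow_pickle=True).item()
for u,v in[(398,5),(346,10),(450,10)]: print(unproj(s,u/1.56,v/1.56,.08).round(4))
for u,v in[(324,82),(468,82)]: print(unproj(s,u/1.56,v/1.56,.08).round(4))
```

```text
[ 0.6106 -0.2556  0.08  ]
[ 0.6459 -0.2526  0.08  ]
[ 0.5754 -0.2526  0.08  ]
[ 0.6624 -0.2071  0.08  ]
[ 0.5614 -0.2072  0.08  ]
```

Call:
jog_arm --plan '[[[0, 0.05, 0, 0, 0, 0, 0], [0, 0.1, 0, 0, 0, 0, 0], [0, 0.15, 0, 0, 0, 0, 0], [0, 0.2, 0, 0, 0, 0, 0], [0, 0.209, 0.001, 0, 0, 0, 0], [0, 0.209, 0.001, 0, 0, 0, 0], [0, 0.209, 0.001, 0.05, 0, 0, 0], [0, 0.209, 0.001, 0.1, 0, 0, 0], [0, 0.209, 0.001, 0.15, 0, 0, 0], [0, 0.209, 0.001, 0.2, 0, 0, 0], [0, 0.209, 0.001, 0.235, 0, 0, 0], [0, 0.209, 0.001, 0.25, 0, 0, 0], [0, 0.209, 0.001, 0.25, 0, 0, 0], [0, 0.209, 0.001, 0.25, 0, 0, 0]]]'

```text
clock: 47.85
tool_pos: [0.6138, -0.3006, 0.069]
orientation: [-179.8, -0.1, -89.9]
force: [0.8, -0.0, 0.3]
opening: 0.0005
gripper_force: 0.0
```

Call:
jog_arm --plan '[[[0, -0.01, 0, 0, 0, 0, 0], [0, -0.02, 0, 0, 0, 0, 0], [0, -0.03, 0, 0, 0, 0, 0], [0, -0.035, 0, 0, 0, 0, 0], [0, -0.04, 0, 0, 0, 0, 0], [0, -0.048, 0, 0, 0, 0, 0], [0, -0.058, 0, 0, 0, 0, 0], [0, -0.068, 0, 0, 0, 0, 0], [0, -0.078, 0, 0, 0, 0, 0], [0, -0.088, 0, 0, 0, 0, 0], [0, -0.088, 0, 0, 0, 0, 0]]]'

```text
clock: 49.22
tool_pos: [0.6121, -0.2114, 0.0669]
orientation: [180.0, 0.0, -89.9]
force: [0.3, 1.4, -0.1]
opening: 0.0007
gripper_force: 0.0
```

Run:
```python
from h import *
s=snap("scene");save(s,"s4",(120,80,370,260),3)
```

```text
(no output)
```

View pics/s4.png

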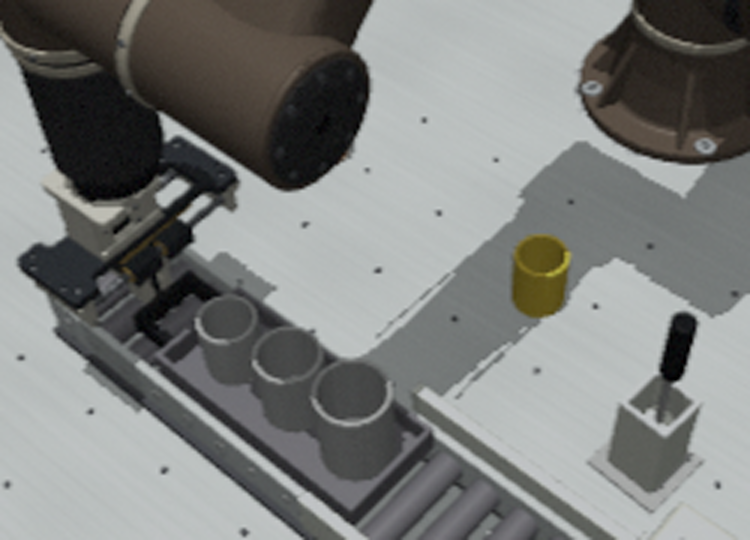

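The tray moves with its beakers upright and the brush stands in its holder. I'll keep pushing.

Call:
jog_arm --plan '[[[0, -0.008, 0, 0, 0, 0, 0], [0, -0.018, 0, 0, 0, 0, 0], [0, -0.028, 0, 0, 0, 0, 0], [0, -0.038, 0, 0, 0, 0, 0], [0, -0.048, 0, 0, 0, 0, 0], [0, -0.058, 0, 0, 0, 0, 0], [0, -0.068, 0, 0, 0, 0, 0], [0, -0.078, -0.001, 0, 0, 0, 0], [0, -0.088, -0.001, 0, 0, 0, 0], [0, -0.098, -0.001, 0, 0, 0, 0], [0, -0.108, -0.001, 0, 0, 0, 0], [0, -0.117, -0.001, 0, 0, 0, 0], [0, -0.125, -0.001, 0, 0, 0, 0], [0, -0.132, -0.001, 0, 0, 0, 0], [0, -0.138, -0.001, 0, 0, 0, 0], [0, -0.143, -0.001, 0, 0, 0, 0], [0, -0.148, -0.001, 0, 0, 0, 0], [0, -0.153, -0.001, 0, 0, 0, 0], [0, -0.158, -0.001, 0, 0, 0, 0], [0, -0.163, -0.001, 0, 0, 0, 0]]]'

```text
clock: 51.78
tool_pos: [0.6134, -0.0492, 0.0671]
orientation: [180.0, -0.0, -90.0]
force: [1.1, -1.3, -1.4]
opening: 0.0006
gripper_force: 0.6
```

Call:
jog_arm --plan '[[[0, -0.004, 0, 0, 0, 0, 0], [0, -0.008, 0, 0, 0, 0, 0], [0, -0.011, 0, 0, 0, 0, 0], [0, -0.014, 0, 0, 0, 0, 0], [0, -0.014, 0, 0, 0, 0, 0]]]'

```text
clock: 52.4
tool_pos: [0.6132, -0.0352, 0.067]
orientation: [180.0, 0.0, -90.0]
force: [-0.1, 0.2, 0.1]
opening: 0.0009
gripper_force: 0.0
```

Call:
jog_arm --plan '[[[0, -0.003, 0, 0, 0, 0, 0], [0, -0.006, 0, 0, 0, 0, 0], [0, -0.006, 0, 0, 0, 0, 0]]]'

```text
clock: 52.78
tool_pos: [0.6134, -0.0292, 0.067]
orientation: [180.0, 0.0, -90.0]
force: [0.2, 0.4, 0.3]
opening: 0.0001
gripper_force: 0.0
```

Call:
jog_arm --plan '[[[0, -0.003, 0, 0, 0, 0, 0], [0, -0.006, 0, 0, 0, 0, 0], [0, -0.006, 0, 0, 0, 0, 0]]]'

```text
clock: 53.15
tool_pos: [0.6134, -0.0232, 0.0671]
orientation: [180.0, 0.0, -90.0]
force: [-0.2, -0.1, 0.1]
opening: 0.0002
gripper_force: 0.0
```

Call:
jog_arm --plan '[[[0, -0.002, 0, 0, 0, 0, 0], [0, -0.004, 0, 0, 0, 0, 0], [0, -0.004, 0, 0, 0, 0, 0]]]'

```text
clock: 53.52
tool_pos: [0.6134, -0.0193, 0.0671]
orientation: [-180.0, 0.0, -90.0]
force: [-0.4, 0.1, 0.1]
opening: 0.0003
gripper_force: 0.0
```

Run:
```python
from h import *
s=snap("scene");save(s,"s5",(200,150,400,320),3.5)
```

```text
(no output)
```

View pics/s5.png

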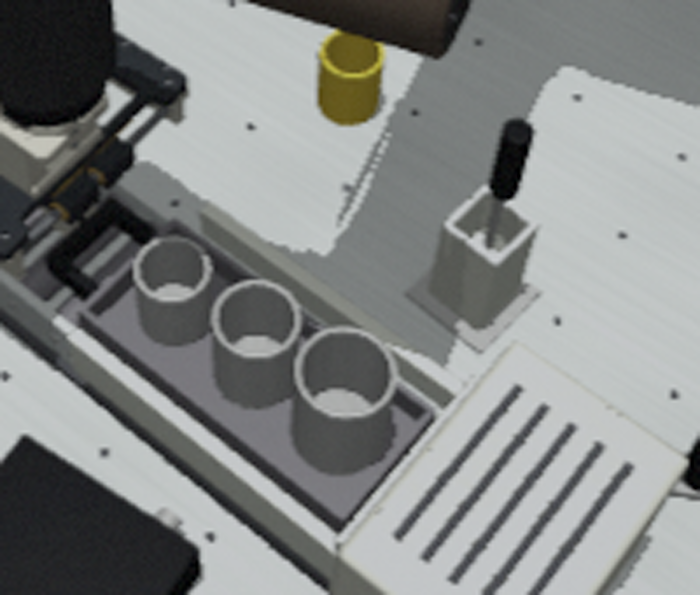

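Near home, all upright. I'll press on until the stop is felt.

Call:
jog_arm --plan '[[[0, -0.003, 0, 0, 0, 0, 0], [0, -0.005, 0, 0, 0, 0, 0], [0, -0.005, 0, 0, 0, 0, 0]]]'

```text
clock: 53.95
tool_pos: [0.6134, -0.0143, 0.067]
orientation: [-180.0, 0.0, -90.0]
force: [-0.5, -0.3, -0.4]
opening: 0.0006
gripper_force: 0.0
```

Call:
jog_arm --plan '[[[0, -0.002, 0, 0, 0, 0, 0], [0, -0.004, 0, 0, 0, 0, 0], [0, -0.004, 0, 0, 0, 0, 0]]]'

```text
clock: 54.32
tool_pos: [0.6133, -0.0103, 0.0671]
orientation: [180.0, 0.0, -90.0]
force: [-0.6, -0.3, 0.9]
opening: 0.0003
gripper_force: 0.0
```

Run:
```python
from h import *
s=snap("wrist");np.save("w7.npy",s,allow_pickle=True)
a=np.load("w6.npy",allow_pickle=True).item()
t=snap("scene");t0=np.load("s1.npy",allow_pickle=True).item()
# beaker rims in tray seen by scene camera
for k,y in(("a",.23),("b",.157),("c",.084)):
    r,h=B[k];print(k,np.round(fit(t,.615,y,r,h+.055,.02),4))
```

```text
a [31.5    0.624  0.246]
b [32.     0.623  0.174]
c [30.5    0.623  0.1  ]
```

Call:
jog_arm --plan '[[[0, -0.003, 0, 0, 0, 0, 0], [0, -0.005, 0, 0, 0, 0, 0], [0, -0.005, 0, 0, 0, 0, 0]]]'

```text
clock: 54.8
tool_pos: [0.6129, -0.0094, 0.0671]
orientation: [179.9, -0.3, -90.0]
force: [2.8, -19.7, -0.6]
opening: 0.0005
gripper_force: 9.8
```

Call:
jog_arm --plan '[[[0, -0.002, 0, 0, 0, 0, 0], [0, -0.003, 0, 0, 0, 0, 0], [0, -0.003, 0, 0, 0, 0, 0]]]'

```text
clock: 55.18
tool_pos: [0.6124, -0.0092, 0.0672]
orientation: [179.8, -0.4, -90.1]
force: [5.6, -32.2, -1.1]
opening: 0.0002
gripper_force: 16.3
```

Run:
```python
from h import *
t=snap("scene")
for k,y in(("a",.246),("b",.174),("c",.1)):
    r,h=B[k];print(k,np.round(fit(t,.623,y,r,h+.055,.012),4))
```

```text
a [31.     0.624  0.246]
b [32.25   0.623  0.174]
c [28.75   0.622  0.1  ]
```

Firm stop at 20–32 N with no further travel. I'll back off gently, rise, and check.

Call:
jog_arm --plan '[[[0, 0.004, 0, 0, 0, 0, 0], [0, 0.008, 0, 0, 0, 0, 0], [0, 0.02, 0, 0, 0, 0, 0], [0, 0.05, 0, 0, 0, 0, 0], [0, 0.09, 0, 0, 0, 0, 0], [0, 0.09, 0, -0.05, 0, 0, 0], [0, 0.09, 0, -0.11, 0, 0, 0], [0, 0.13, 0.02, -0.17, 0, 0, 0], [0, 0.18, 0.05, -0.23, 0, 0, 0], [0, 0.2, 0.08, -0.25, 0, 0, 0], [0, 0.2, 0.08, -0.25, 0, 0, 0], [0, 0.2, 0.08, -0.25, 0, 0, 0]]]'

```text
clock: 56.72
tool_pos: [0.5333, -0.2027, 0.3175]
orientation: [-179.9, 0.0, -90.0]
force: [-0.6, 0.7, -0.2]
opening: 0.0001
gripper_force: 0.0
```

Run:
```python
from h import *
t=snap("scene")
for k,y in(("a",.246),("b",.174),("c",.1)):
    r,h=B[k];print(k,np.round(fit(t,.623,y,r,h+.055,.012),4))
u=snap("top")
a=cv2.resize(t["image"][100:330,110:430],None,fx=1.8,fy=1.8,interpolation=2)
b=cv2.resize(u["image"][90:215,100:420],None,fx=1.4,fy=1.4,interpolation=2)
c=np.zeros((600,576,3),np.uint8);c[:a.shape[0],:a.shape[1]]=a[:600,:576];c[a.shape[0]:a.shape[0]+b.shape[0],:b.shape[1]]=b
cv2.imwrite("pics/fin.png",c[:,:,::-1])
```

```text
a [26.5    0.624  0.246]
b [27.     0.623  0.174]
c [26.     0.623  0.1  ]
```

View pics/fin.png

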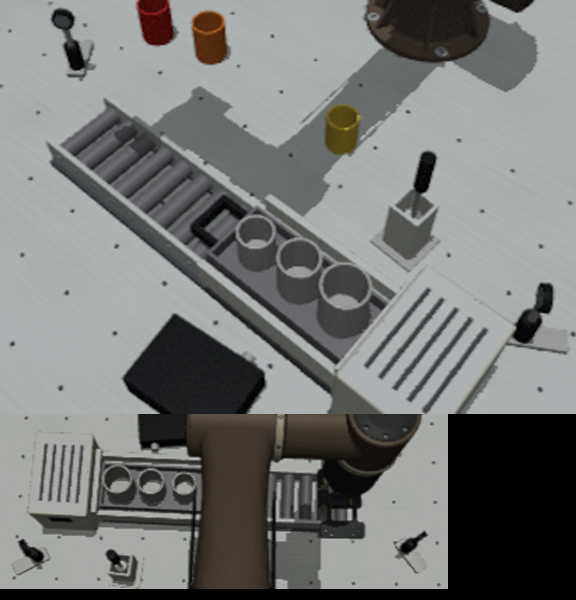

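The tray sits flush against the dryer in both views. All three beakers are upright at (256,240), (299,268) and (345,297), the brush is upright in its holder, and the mounts are untouched. Handing in.

```bash
python3 -c "
from plant import ctrl
print(ctrl.close_job())"
```

```text
the job is handed in; nothing more can be done
None
```

I scrubbed all three beakers tallest first, put the brush back upright in its holder, stood the beakers in the tray and pushed it home against the end stop; the job is handed in (about 57 s on the clock), and no verdict came back.

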